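# Level the carving panel in its pivoting frame and lock it

## Task

The wooden panel in the carver's pivoting frame has been left tipped up. Turn it about its long axis until it lies level, carved face up, and then lock the frame by turning the T-handled knob on top of one of its two posts clockwise as far as it goes. Level the panel before you lock, and leave it level with the knob locked.

Things in the scene. Friction and masses are not known exactly. Their poses are not given: they have to be found in the camera images.
- frame: Dark wood, fixed: plank 110 x 310 x 20 mm, posts (36 x 34 mm, 125 mm high) at own y = +-135 mm. Origin: under the plank's centre, at bench level. Own y runs along the panel's pivot axis, 100 mm above the origin; own x is level, pointing away from the robot. One post bears the T-handled lock knob, the other a round cap (varies). A separate clamp with a like T-handle is not part of the job.
- panel (a joint): Panel turn, rad: 0 level, carved face up; positive (found 0.45 to 0.85): the edge at frame -x (robot side) is up. Limits -0.9, 1.1. Pale wood, 140 (own x) x 200 x 16 mm, centred on the axis; when level its top is 108 mm above the bench. Carving under 4 mm, look only, within 30 mm of the centre line. Balanced, stays where left (friction 0.22 N m): 6 N down, 38 mm from the axis, turns it.
- lock (a joint): Turn of the lock knob, rad, clockwise seen from above: 0 is loose (bar along the frame's x axis, square to the panel's long axis), 1.35 is the locked stop, 77 degrees clockwise of that. Found at 0 to 0.3; locked from 1.15. Stays where left; friction about 0.06 N m. Locking does not itself stiffen the panel.
- lock_grip (a point): Centre of the lock knob's upright bar, on the knob's vertical turning axis, over one of the two posts. Dark steel bar 50 mm long x 14 mm thick x 32 mm tall; this point is 157 mm above the bench, the bar's top 171 mm, its underside 139 mm (collar below: 30 mm across, top at 135 mm). The point's own x runs along the bar.

How it is judged:
By the outcome, as a careful person would: the job done as asked, in the order asked, and still so for the second after the job is handed in, with the robot touching nothing.
It also fails if it takes over 42 s, if anything falls off the work surface, if the arm or the gripper's body presses on something with over 40 N, if the wrist force passes 120 N, or if a joint passes its speed limit or range.

## Robot

A 6-joint arm with a two-finger parallel gripper is mounted at the origin on the work surface. World frame = base frame: x ahead of the robot, y to its left, z up, the work surface at z = 0. Lengths are in m, angles in degrees, forces in N, time in s.
With the tool pointing down it reaches from about 0.25 to 0.725 m from the base axis. Payload 9.7 kg.
Tool frame: the origin (TCP) lies at the very end of the fingers, on their centre line; the grasp point (between the pads) lies 19 mm behind it; z points along the fingers, y is the line along which they close (so a half turn about z gives the same grasp; the last joint's range is limited). The gripper opens to 85 mm and grips with 20 to 120 N. Pads are 22 mm wide; open, the fingers measure 114 mm over their backs; the gripper's body (76 mm by 85 mm) begins 54 mm behind the grasp point. The pads swing forward as they close: fully open they stand 13 mm farther back than shut.
Start: joints at [74.943, 4.979, 10.078, 95.1, 0, 90], TCP at [0.143, 0.531, 0.231] pointing down, gripper open.
Joint ranges: [-179.16, 179.16], [-48.56, 103.87], [-65.8, 70.77], [-126.05, 130.52], [-82.76, 87.17], [-180, 180]. Speed limits (degrees/s): [127.2, 127.2, 147.25, 180, 180, 180].

## Interface

Orientations are given as [roll, pitch, yaw] about the fixed x, y, z axes, in that order (R = Rz(yaw) Ry(pitch) Rx(roll)).
In Python, from workcell import bot gives the robot as it stands.
- The arm moves only by the tool arm_command, never from a script. Its argument "series" is a list of rows, each a list of 4 numbers: the shift along the tool's x, y, z in m, then the turn about the tool's z in rad. A call has exactly 5 rows; each row is the pose to reach, as a shift and turn from the pose commanded when the call began, along the tool's axes at that moment; what a row does not reach only later rows make up. A row lasts 1/10 s, in which the tool goes at most 50 mm and 8.59 degrees, less where a joint would pass 70% of its speed; a pose out of reach is approached as far as the arm can. A call with a gripper value outside its range is refused whole. "hand" is the finger opening in m, from 0 to 0.0854, set as the call begins (left out, the last holds). The fingers move at their own pace and stop on an object; "grip_force" is the grip in N (left out, the last holds). Time passes only in rows, so rows that repeat a pose let the fingers close, or fill a call up. It gives the time, the measured TCP pose, the force, the opening and the grip force at its end, in the units of the state.
- bot.get_obs(): the state, without advancing time (a new reading comes with each control period).
- bot.camera(name): name is "side" or "top" or "wrist"; returns a dict with "color" (400x640x3 uint8, blue, green, red), "camera_matrix" (3x3 intrinsics, pixels), "xyz" and "orientation" of the camera in the world; the wrist camera has in their place "T_tool_cam" (4x4, takes a point from camera to tool coordinates, whose origin is the TCP and whose axes are the flange's). Camera axes: x right, y up, looking along -z (the intrinsics and any distortion apply to the point x, -y, -z); pixel columns grow to the right and rows downward; lengths in m; the calibration is good to about 2 mm. A picture is of the moment at which its call begins: read the wrist's pose just before it. There is no depth.
- bot.job_done(): hands the job in; it is judged then, once.
Trained networks look in the newest picture that a camera, given by its name, has taken for a name from the list of things; names that differ only in an ending like _2 or _b are one class to them, and where a whole thing is asked for, a point or a joint stands for the part that bears it (a point fixed in the world has none). Each returns a list of dicts, best first, with "confidence" (0 to 1); they miss things now and then, are a little off and sometimes report something else, mostly with a low value. They report only what shows in the picture. A call takes as long as a camera call.
- bot.find_in(camera, target): "location" ([column, row] in pixels, amid what is visible of it).
- bot.mark_of(camera, target): "location" ([column, row] in pixels: a listed point, or the origin of a listed thing).
The state is a dict: "time": time; "q": joint angles; "qd": joint speeds; "joint_efforts": joint torques, N m; "ee_pos": TCP position; "tcp_rot": TCP orientation; "wrist_force": force on the tool from outside, world axes, zero at the start; "torque": the same for the moment, N m; "opening": finger opening in m; "grasp_force": force on a finger pad.
Only numpy, scipy, OpenCV 4.12 (cv2) and the standard library are available. Lean on these libraries where they do the work, as an engineer would, in place of code of your own. Each camera call takes 0.05 s, during which the arm holds its last target. There are 200 camera calls.

## Working session

There is one attempt and no reset: what is moved stays moved. The work goes in short steps, Python scripts to look and compute and a tool call to move; the robot and the scene stay as the last step left them, time stands still between calls to the robot, and variables do not carry over. Pictures are saved under pics/ and viewed, at most 10 in all, crops included, and the job is handed in when it is done.

Besides the shell and the picture viewer there is one more tool, called after "Request:" as a command line: name --pt "numbers of a row" for each row, then --argument value for the rest. arm_command: Moves the arm, as the interface text tells. Its arguments: {"type":"object","properties":{"series":{"type":"array"},"hand":{"type":"number"},"grip_force":{"type":"number"}},"required":["series"]}

```bash
mkdir -p pics
cat > h.py <<'E'
import numpy as np, cv2
from scipy.spatial.transform import Rotation as R
from workcell import bot
def pose(o): return np.array(o["ee_pos"]),R.from_euler('xyz',o["tcp_rot"],degrees=True).as_matrix()
def cam(name):
    o=bot.get_obs(); c=bot.camera(name); K=np.array(c["camera_matrix"])
    if name=="wrist":
        p,r=pose(o); T=np.array(c["T_tool_cam"]); C=p+r@T[:3,3]; Rc=r@T[:3,:3]
    else:
        C=np.array(c["xyz"]); Rc=np.array(c["orientation"])
        Rc=Rc if Rc.shape==(3,3) else R.from_euler('xyz',Rc,degrees=True).as_matrix()
    return c,K,C,Rc
def atz(K,C,Rc,px,z):
    d=Rc@np.array([(px[0]-K[0,2])/K[0,0],-(px[1]-K[1,2])/K[1,1],-1]); return C+d*(z-C[2])/d[2]
E
python3 - <<'E'
from h import *
o=bot.get_obs(); print({k:np.round(v,3) for k,v in o.items()})
for n in ["top","side"]:
    c,K,C,Rc=cam(n); print(n,[k for k in c],C.round(3),Rc.round(3).tolist(),c.get("distortion"))
    cv2.imwrite(f"pics/{n}0.png",c["color"])
    for t,z in [("lock_grip",.157),("frame",0),("panel",.1)]:
        for f in (bot.mark_of,bot.find_in):
            for d in f(n,t)[:3]: print(f.__name__,t,np.round(d["location"],1),round(d["confidence"],2),atz(K,C,Rc,d["location"],z).round(3))
E
```

```text
{'time': np.float64(0.0), 'q': array([7.4943e+01, 5.0110e+00, 1.0034e+01, 9.5101e+01, 1.0000e-03,
       9.0003e+01]), 'qd': array([ 0.011, -0.013,  0.004, -0.059, -0.053, -0.021]), 'joint_efforts': array([ 2.000e-03, -5.204e+01,  4.648e+01,  1.700e-02,  0.000e+00,
       -0.000e+00]), 'ee_pos': array([0.143, 0.531, 0.231]), 'tcp_rot': array([-1.79922e+02, -1.00000e-03,  1.64940e+02]), 'wrist_force': array([-0.456, -0.121,  1.098]), 'torque': array([ 0.042, -0.002, -0.001]), 'grasp_force': np.float64(0.0), 'opening': np.float64(0.085)}
top ['color', 'camera_matrix', 'xyz', 'orientation'] [0.446 0.025 0.741] [[0.001, 0.991, -0.132], [-1.0, -0.003, -0.031], [-0.031, 0.132, 0.991]] None
call lock_grip [278.8 208.9] 0.94 [0.508 0.095 0.157]
call lock_grip [278.6 210.4] 0.6 [0.506 0.096 0.157]
call frame [375.3 200.7] 0.77 [ 0.537 -0.038  0.   ]
call frame [382.9 192.4] 0.69 [ 0.551 -0.05   0.   ]Traceback (most recent call last):
  File "<stdin>", line 8, in <module>
ValueError: it knows: frame, lock_grip
```

Run:
```python
from h import *
c,K,C,Rc=cam("side"); print(C.round(3),Rc.round(3).tolist())
cv2.imwrite("pics/side0.png",c["color"])
for t,z in [("lock_grip",.157),("frame",0)]:
    for f in (bot.mark_of,bot.find_in):
        for d in f("side",t)[:3]: print(t,np.round(d["location"],1),round(d["confidence"],2),atz(K,C,Rc,d["location"],z).round(3))
```

```text
[ 0.036 -0.166  0.466] [[0.38, 0.51, -0.771], [-0.925, 0.193, -0.329], [-0.019, 0.838, 0.545]]
lock_grip [273.4 172.7] 0.63 [0.513 0.097 0.157]
lock_grip [275.  175.7] 0.91 [0.507 0.092 0.157]
frame [379.7 279.6] 0.78 [ 0.544 -0.037  0.   ]
frame [385.8 261.5] 0.8 [ 0.584 -0.034 -0.   ]
```

View pics/top0.png

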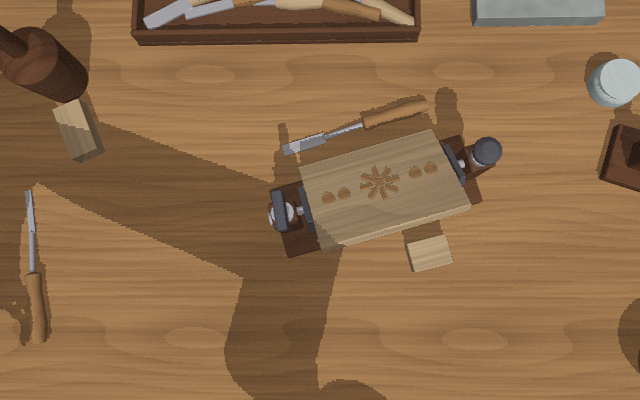

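View pics/side0.png

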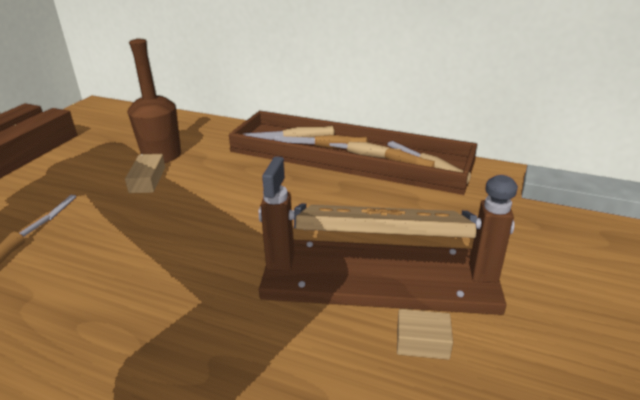

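The top view shows the lock knob at about (279,210), the round cap at (487,151), and the panel between them with its robot-side edge up. The side view agrees, with the knob at (274,173) and the cap at (500,187). Knob and cap give the frame's pose; next I fit the pose and work out the move over the panel.

```bash
cat >> h.py <<'E'
def to_tool(target,yaw_deg):
    o=bot.get_obs(); p,r=pose(o)
    d=r.T@(np.array(target)-p)
    x=r[:,0]; y0=np.degrees(np.arctan2(x[1],x[0])); t=-(yaw_deg-y0); t=(t+180)%360-180
    return d.round(4),round(np.radians(t),3)
E
python3 - <<'E'
from h import *
from scipy.optimize import least_squares
c,K,C,Rc=cam("top"); c2,K2,C2,R2=cam("side")
def proj(K,C,Rc,P):
    q=(np.asarray(P)-C)@Rc; return np.c_[K[0,2]-K[0,0]*q[:,0]/q[:,2],K[1,2]+K[1,1]*q[:,1]/q[:,2]]
def pts(v):
    x,y,yw,th=v; Rf=R.from_euler('z',yw).as_matrix(); Rp=R.from_euler('y',th).as_matrix()
    cor=np.array([[-.07,.1,.008],[-.07,-.1,.008],[.07,.1,.008],[.07,-.1,.008]])@Rp.T+[0,0,.1]
    return np.r_[cor,[[0,.135,.157]]]@Rf.T+[x,y,0]
m=np.array([[333,250],[470,208],[300,167],[432,130],[278.8,209.5]])
f=lambda v:np.r_[(proj(K,C,Rc,pts(v))-m).ravel(),(proj(K2,C2,R2,pts(v)[4:])-[274,173.5]).ravel()]
s=least_squares(f,[.54,-.04,.235,.6]); print(s.x.round(3),s.fun.round(1))
print("cap",atz(K,C,Rc,(487,151),.15).round(3))
x,y,yw,_=s.x; print(to_tool([x,y,.2],np.degrees(yw)+90))
E
```

```text
[ 0.542 -0.039  0.281  0.441] [-10.    0.8   4.4  -1.1  -0.5  -1.2   1.9  -3.    3.3   2.2   0.4   3.2]
cap [ 0.582 -0.166  0.15 ]
(array([-0.5333, -0.4465,  0.0313]), np.float64(1.027))
```

Request:
arm_command --pt "-0.03 -0.025 0 0" --pt "-0.065 -0.055 0 0" --pt "-0.1 -0.085 0 0" --pt "-0.14 -0.117 0 0" --pt "-0.178 -0.149 0 0"

```text
time: 1.1
ee_pos: [0.2762, 0.3402, 0.2314]
tcp_rot: [180.0, 0.0, 165.0]
wrist_force: [0.1, 0.6, 0.6]
opening: 0.0858
grasp_force: 0.0
```

Request:
arm_command --pt "-0.038 -0.032 0 0" --pt "-0.076 -0.064 0 0" --pt "-0.114 -0.096 0 0" --pt "-0.152 -0.127 0 0" --pt "-0.19 -0.159 0 0"

```text
time: 1.6
ee_pos: [0.4185, 0.137, 0.2316]
tcp_rot: [180.0, 0.0, 164.9]
wrist_force: [0.7, 0.1, -0.1]
opening: 0.0854
grasp_force: 0.0
```

Request:
arm_command --pt "-0.038 -0.032 0 0.14" --pt "-0.076 -0.064 0 0.28" --pt "-0.114 -0.096 0 0.42" --pt "-0.145 -0.12 0 0.56" --pt "-0.165 -0.139 0 0.7"

```text
time: 2.1
ee_pos: [0.5421, -0.0407, 0.2308]
tcp_rot: [-180.0, -0.0, 124.4]
wrist_force: [-0.3, 0.7, -0.1]
opening: 0.0857
grasp_force: 0.0
```

Run:
```python
from h import *
o=bot.get_obs(); print(o["time"],np.round(o["ee_pos"],4),np.round(o["tcp_rot"],2),np.round(o["wrist_force"],1),o["opening"])
c,K,C,Rc=cam("wrist"); cv2.imwrite("pics/w1.png",c["color"]); print(C,Rc.round(2).tolist())
for d in bot.mark_of("wrist","lock_grip")[:2]: print(np.round(d["location"],1),round(d["confidence"],2),atz(K,C,Rc,d["location"],.157).round(4))
for d in bot.mark_of("wrist","frame")[:2]: print(np.round(d["location"],1),round(d["confidence"],2),atz(K,C,Rc,d["location"],0).round(4))
print(to_tool([.542,-.038,.17],106))
```

```text
2.1 [ 0.5421 -0.0407  0.2308] [-179.98   -0.    124.41] [-0.3  0.7 -0.1] 0.0857345495879288
[0.50106073 0.01934083 0.37419029] [[0.82, -0.54, -0.16], [0.57, 0.79, 0.24], [0.0, -0.29, 0.96]]
[384.3  21.4] 0.64 [0.5064 0.0942 0.157 ]
[320.  163.7] 0.92 [ 0.5442 -0.034   0.    ]
(array([0.0009, 0.0015, 0.0606]), np.float64(0.326))
```

View pics/w1.png

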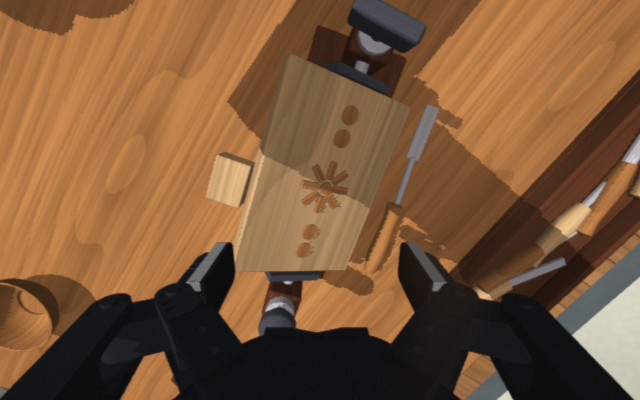

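The wrist view shows the panel under the gripper, its rosette at about (325,185), and the knob at (388,22). The fingers straddle the axis. I'll turn to line up with the frame and press with both open fingertips.

Request:
arm_command --pt "0.001 0.003 0.01 0.14" --pt "0.002 0.003 0.025 0.28" --pt "0.002 0.003 0.04 0.325" --pt "0.002 0.003 0.055 0.325" --pt "0.002 0.003 0.065 0.325"

```text
time: 2.75
ee_pos: [0.5416, -0.0339, 0.1655]
tcp_rot: [-180.0, -0.0, 106.4]
wrist_force: [-0.1, -0.4, -0.1]
opening: 0.0854
grasp_force: 0.0
```

Request:
arm_command --pt "0 0 0.01 0" --pt "0 0 0.02 0" --pt "0 0 0.03 0" --pt "0 0 0.04 0" --pt "0 0 0.05 0"

```text
time: 3.25
ee_pos: [0.5423, -0.035, 0.116]
tcp_rot: [180.0, 0.0, 106.2]
wrist_force: [-2.0, -0.7, 6.7]
opening: 0.0855
grasp_force: 2.6
```

Run:
```python
from h import *
o=bot.get_obs(); print(o["time"],np.round(o["ee_pos"],4),np.round(o["tcp_rot"],2),np.round(o["wrist_force"],1),np.round(o["torque"],2))
c,K,C,Rc=cam("side"); cv2.imwrite("pics/s2.png",cv2.resize(c["color"][140:340,220:540],None,fx=2.4,fy=2.4))
```

```text
3.25 [ 0.5423 -0.035   0.116 ] [1.7998e+02 2.0000e-02 1.0622e+02] [-2.  -0.7  6.7] [-0.16  0.61 -0.  ]
```

View pics/s2.png

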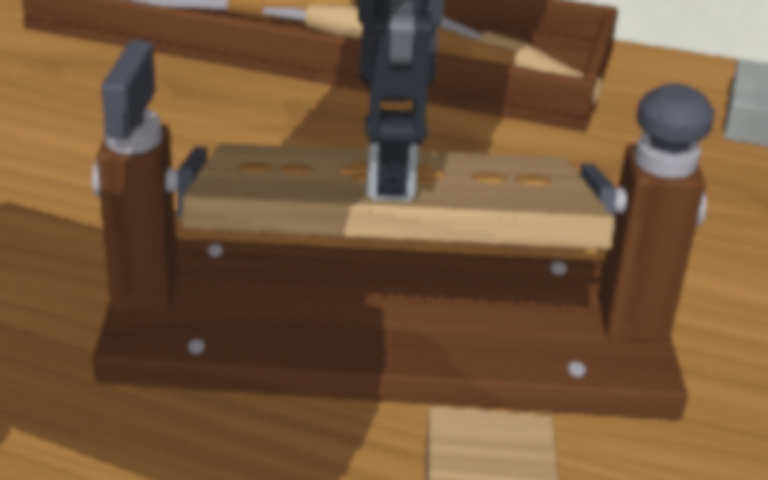

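The near finger is on the panel at about (390,190) in the crop, pressing about 7 N and turning it. I'll continue down in small steps until the far finger also bears.

Request:
arm_command --pt "0 0 0.004 0" --pt "0 0 0.008 0" --pt "0 0 0.011 0" --pt "0 0 0.014 0" --pt "0 0 0.016 0"

```text
time: 3.8
ee_pos: [0.5421, -0.0351, 0.1007]
tcp_rot: [-180.0, 0.0, 106.2]
wrist_force: [-1.8, -0.7, 5.7]
opening: 0.0854
grasp_force: 2.5
```

Request:
arm_command --pt "0 0 0.001 0" --pt "0 0 0.002 0" --pt "0 0 0.003 0" --pt "0 0 0.004 0" --pt "0 0 0.004 0"

```text
time: 4.3
ee_pos: [0.542, -0.0351, 0.0966]
tcp_rot: [-180.0, 0.0, 106.2]
wrist_force: [-3.4, -1.3, 3.9]
opening: 0.0855
grasp_force: 1.9
```

Run:
```python
from h import *
o=bot.get_obs(); print(o["time"],np.round(o["ee_pos"],4),np.round(o["tcp_rot"],2),np.round(o["wrist_force"],1),np.round(o["torque"],2))
```

```text
4.3 [ 0.542  -0.0351  0.0966] [-1.7999e+02  2.0000e-02  1.0620e+02] [-3.4 -1.3  3.9] [-0.33  0.82  0.02]
```

Request:
arm_command --pt "0 0 0.0005 0" --pt "0 0 0.001 0" --pt "0 0 0.0015 0" --pt "0 0 0.002 0" --pt "0 0 0.002 0"

```text
time: 4.8
ee_pos: [0.542, -0.0351, 0.0948]
tcp_rot: [-180.0, 0.0, 106.2]
wrist_force: [-5.0, -0.8, 6.1]
opening: 0.0855
grasp_force: 3.7
```

Run:
```python
from h import *
o=bot.get_obs(); print(o["time"],np.round(o["ee_pos"],4),np.round(o["wrist_force"],1),np.round(o["torque"],2))
c,K,C,Rc=cam("side"); cv2.imwrite("pics/s3.png",cv2.resize(c["color"][140:340,220:540],None,fx=2.4,fy=2.4))
```

```text
4.8 [ 0.542  -0.0351  0.0948] [-5.  -0.8  6.1] [-0.35  1.27  0.01]
```

View pics/s3.png

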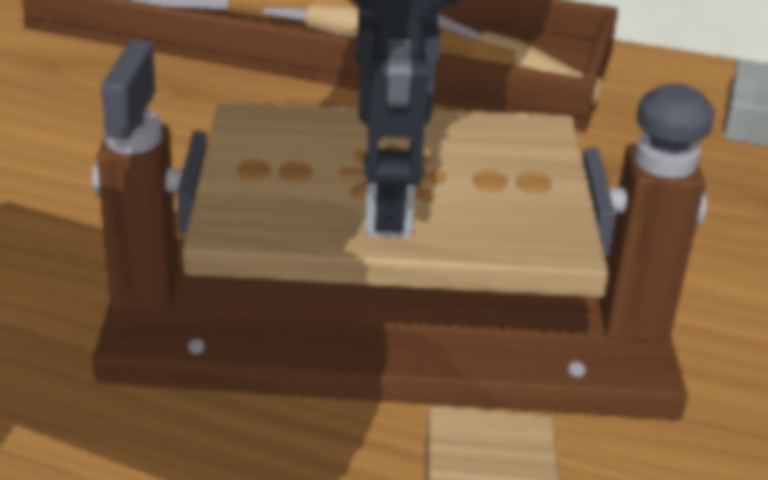

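The near finger is still on the panel and it looks close to level. Panel top corners in the crop are near (187,262) and (606,275), and far (222,104) and (575,115). I'll fit the angle from these.

```bash
cat > fit.py <<'E'
from h import *
from scipy.optimize import least_squares
def proj(K,C,Rc,P):
    q=(np.asarray(P)-C)@Rc; return np.c_[K[0,2]-K[0,0]*q[:,0]/q[:,2],K[1,2]+K[1,1]*q[:,1]/q[:,2]]
COR=np.array([[-.07,.1,.008],[-.07,-.1,.008],[.07,.1,.008],[.07,-.1,.008]])
def pts(v):
    x,y,yw,th=v; return (COR@R.from_euler('y',th).as_matrix().T+[0,0,.1])@R.from_euler('z',yw).as_matrix().T+[x,y,0]
def fit(m,name="side"):
    c,K,C,Rc=cam(name)
    s=least_squares(lambda v:np.r_[(proj(K,C,Rc,pts(v))-m).ravel(),(v[:3]-[.543,-.036,.277])/[.003,.003,.01]],[.543,-.036,.277,0.])
    print(s.x.round(3),s.fun.round(1))
E
python3 - <<'E'
from fit import *
fit(np.array([[187,262],[606,275],[222,104],[575,115]])/2.4+[220,140])
E
```

```text
[ 0.542 -0.038  0.284 -0.02 ] [-1.7 -2.3  2.9  1.5 -1.9 -1.3  0.1 -0.2 -0.3 -0.7  0.7]
```

Request:
arm_command --pt "0 0 0.0003 0" --pt "0 0 0.0006 0" --pt "0 0 0.0009 0" --pt "0 0 0.001 0" --pt "0 0 0.001 0"

```text
time: 5.4
ee_pos: [0.542, -0.0351, 0.0948]
tcp_rot: [180.0, 0.0, 106.2]
wrist_force: [-8.3, -1.1, 14.8]
opening: 0.0853
grasp_force: 7.1
```

The force jumped and the TCP stopped descending, so both fingertips bear and the panel is level. I'll lift and go over the knob.

Request:
arm_command --pt "0 0 -0.01 0" --pt "0 0 -0.04 0" --pt "0 0 -0.08 0" --pt "0 0 -0.11 0" --pt "0 0 -0.13 0"

```text
time: 5.9
ee_pos: [0.543, -0.0348, 0.2262]
tcp_rot: [179.8, 0.0, 106.2]
wrist_force: [0.0, 0.4, 1.1]
opening: 0.0855
grasp_force: 0.0
```

Run:
```python
from h import *
print(to_tool([.507,.094,.225],196))
```

```text
(array([0.1337, 0.0014, 0.0011]), np.float64(-1.567))
```

Request:
arm_command --pt "0.02 0 0 -0.14" --pt "0.05 0.001 0 -0.28" --pt "0.08 0.001 0 -0.42" --pt "0.11 0.001 0 -0.56" --pt "0.134 0.001 0 -0.7" --hand 0.05

```text
time: 6.4
ee_pos: [0.5056, 0.0956, 0.2236]
tcp_rot: [179.9, 0.0, 146.7]
wrist_force: [0.3, 0.3, -0.2]
opening: 0.0499
grasp_force: 0.0
```

Request:
arm_command --pt "0 0 0 -0.14" --pt "0 0 0 -0.28" --pt "0 0 0 -0.42" --pt "0 0 0 -0.56" --pt "0 0 0 -0.7"

```text
time: 6.9
ee_pos: [0.5061, 0.0943, 0.2235]
tcp_rot: [180.0, 0.0, -173.2]
wrist_force: [-1.0, -0.5, 0.8]
opening: 0.05
grasp_force: 0.0
```

Run:
```python
from h import *
o=bot.get_obs(); print(o["time"],np.round(o["ee_pos"],4),np.round(o["tcp_rot"],2),np.round(o["q"],1))
c,K,C,Rc=cam("wrist"); cv2.imwrite("pics/w3.png",c["color"])
for d in bot.mark_of("wrist","lock_grip")[:2]: print(np.round(d["location"],1),round(d["confidence"],2),atz(K,C,Rc,d["location"],.157).round(4))
```

```text
6.9 [0.5061 0.0943 0.2235] [ 1.7998e+02  3.0000e-02 -1.7323e+02] [10.5 -0.1  4.  94.   0.   3.8]
[313.7 207. ] 0.59 [0.5067 0.0923 0.157 ]
```

View pics/w3.png

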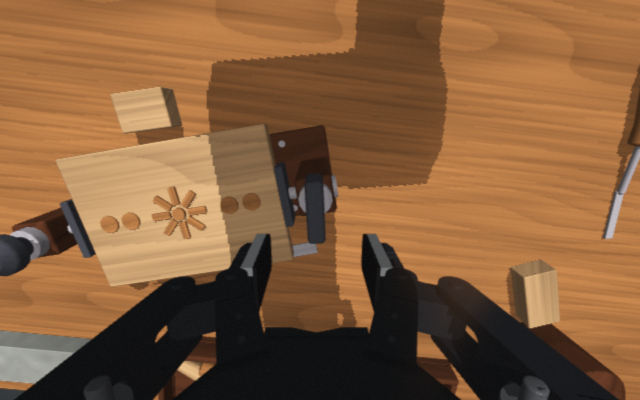

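The wrist view shows the bar's top face between (315,175) and (316,243), upright between the jaws, so it lies along tool x. I'll descend and grip.

Request:
arm_command --pt "0 -0.0015 0.02 0" --pt "0 -0.0015 0.04 0" --pt "0 -0.0015 0.06 0" --pt "0 -0.0015 0.075 0" --pt "0 -0.0015 0.08 0"

```text
time: 7.5
ee_pos: [0.5055, 0.0925, 0.1418]
tcp_rot: [-180.0, -0.1, -173.7]
wrist_force: [0.5, 0.2, -0.3]
opening: 0.0501
grasp_force: 0.0
```

Request:
arm_command --pt "0 0 0 0" --pt "0 0 0 0" --pt "0 0 0 0" --pt "0 0 0 0" --pt "0 0 0 0" --hand 0.005 --grip_force 30

```text
time: 8.0
ee_pos: [0.5066, 0.0933, 0.1445]
tcp_rot: [179.9, 0.1, -173.6]
wrist_force: [0.4, 5.0, 0.7]
opening: 0.0131
grasp_force: 34.0
```

Request:
arm_command --pt "0 0.0005 0 0.12" --pt "0 0.0005 0 0.24" --pt "0 0.0005 0 0.36" --pt "0 0.0005 0 0.48" --pt "0 0.0005 0 0.6" --grip_force 50

```text
time: 8.5
ee_pos: [0.5066, 0.0936, 0.1446]
tcp_rot: [179.9, 0.1, 151.8]
wrist_force: [1.1, 4.0, 1.7]
opening: 0.0133
grasp_force: 52.6
```

Run:
```python
from h import *
o=bot.get_obs(); print(o["time"],np.round(o["ee_pos"],4),np.round(o["tcp_rot"],2),np.round(o["wrist_force"],1),np.round(o["torque"],2),o["opening"])
```

```text
8.5 [0.5066 0.0936 0.1446] [1.7987e+02 8.0000e-02 1.5178e+02] [1.1 4.  1.7] [ 0.67 -0.11  0.04] 0.013329403916061728
```

Request:
arm_command --pt "0 0 0 0.12" --pt "0 0 0 0.24" --pt "0 0 0 0.36" --pt "0 0 0 0.46" --pt "0 0 0 0.53"

```text
time: 9.0
ee_pos: [0.5067, 0.0938, 0.1445]
tcp_rot: [179.8, -0.0, 121.5]
wrist_force: [2.1, 4.2, 1.7]
opening: 0.0131
grasp_force: 52.6
```

Request:
arm_command --pt "0 0 0 0.02" --pt "0 0 0 0.04" --pt "0 0 0 0.06" --pt "0 0 0 0.08" --pt "0 0 0 0.08"

```text
time: 9.5
ee_pos: [0.5067, 0.0938, 0.1446]
tcp_rot: [179.8, -0.0, 117.1]
wrist_force: [2.6, 4.3, 2.1]
opening: 0.0134
grasp_force: 57.0
```

Run:
```python
from h import *
o=bot.get_obs(); print(o["time"],np.round(o["ee_pos"],4),np.round(o["tcp_rot"],2),np.round(o["wrist_force"],1),np.round(o["torque"],2),o["opening"])
```

```text
9.5 [0.5067 0.0938 0.1446] [ 1.7983e+02 -1.0000e-02  1.1713e+02] [2.6 4.3 2.1] [ 0.91 -0.29  0.82] 0.01341181278760504
```

The moment about the knob axis rose from 0.04 to 0.82 N m, so it is at its stop. I'll release and retreat.

Request:
arm_command --pt "0 0 0 -0.005" --pt "0 0 0 -0.005" --pt "0 0 0 -0.005" --pt "0 0 0 -0.005" --pt "0 0 0 -0.005" --hand 0.05

```text
time: 10.0
ee_pos: [0.5059, 0.0929, 0.1433]
tcp_rot: [-180.0, 0.0, 117.4]
wrist_force: [-0.1, 0.4, -0.0]
opening: 0.0502
grasp_force: 0.0
```

Request:
arm_command --pt "0 0 -0.01 0" --pt "0 0 -0.03 0" --pt "0 0 -0.06 0" --pt "0 0 -0.09 0" --pt "0 0 -0.12 0"

```text
time: 10.5
ee_pos: [0.5057, 0.093, 0.2653]
tcp_rot: [180.0, 0.0, 117.4]
wrist_force: [-0.0, 0.1, 0.8]
opening: 0.0501
grasp_force: 0.0
```

Request:
arm_command --pt "0.03 0 -0.01 0" --pt "0.07 0 -0.02 0" --pt "0.11 0 -0.02 0" --pt "0.15 0 -0.02 0" --pt "0.17 0 -0.02 0"

```text
time: 11.0
ee_pos: [0.4263, 0.2461, 0.2843]
tcp_rot: [179.9, -0.0, 117.5]
wrist_force: [-0.3, 0.0, -0.2]
opening: 0.0498
grasp_force: 0.0
```

Run:
```python
from h import *
o=bot.get_obs(); print(o["time"],np.round(o["ee_pos"],4),np.round(o["wrist_force"],1))
c,K,C,Rc=cam("side"); a=cv2.resize(c["color"][140:300,230:530],None,fx=2.6,fy=2.6)
cv2.imwrite("pics/s5.png",a)
c,K,C,Rc=cam("top"); cv2.imwrite("pics/t5.png",cv2.resize(c["color"][100:280,230:530],None,fx=2.6,fy=2.6))
```

```text
11.0 [0.4263 0.2461 0.2843] [-0.3  0.  -0.2]
```

View pics/s5.png

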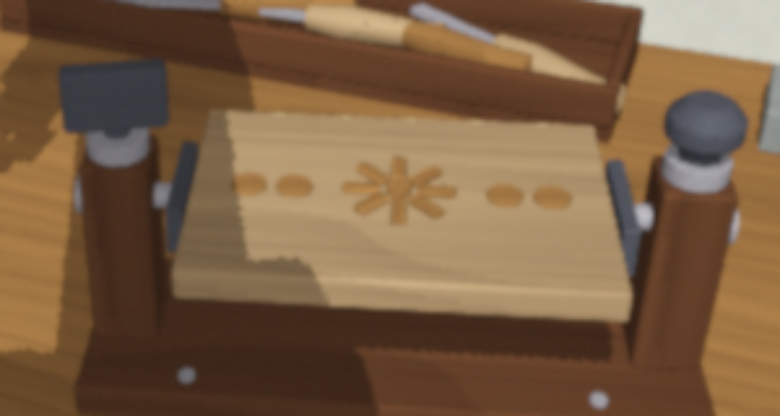

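View pics/t5.png

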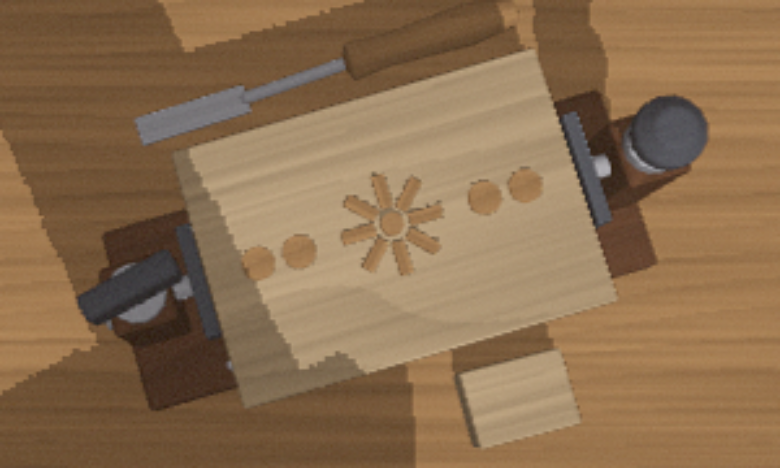

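The side crop shows the panel flat, with top corners at (175,292), (630,315), (210,110) and (597,124). The top crop shows the bar turned far clockwise, from (82,305) to (178,265). I'll check the angle numerically.

Run:
```python
from fit import *
fit(np.array([[175,292],[630,315],[210,110],[597,124]])/2.6+[230,140])
fit(np.array([[245,407],[615,298],[178,152],[535,50]])/2.6+[230,100],"top")
c,K,C,Rc=cam("top")
a,b=[atz(K,C,Rc,np.array(p)/2.6+[230,100],.171) for p in ((82,305),(175,263))]
d=b-a; print("bar yaw",np.degrees(np.arctan2(d[1],d[0])))
```

```text
[ 0.538 -0.038  0.281 -0.074] [-2.2 -1.   2.3 -0.1 -0.9 -1.2  0.6 -0.6 -1.5 -0.8  0.4]
[ 0.543 -0.036  0.275  0.055] [-0.8  0.2  2.8  0.8 -2.4 -0.5  0.2 -0.7  0.1 -0.2 -0.2]
bar yaw -65.62554974666789
```

```bash
python3 -c "
from workcell import bot
print(bot.job_done())"
```

```text
the job is handed in; nothing more can be done
None
```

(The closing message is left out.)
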